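Tare the precision balance

TASK

An empty glass dish stands on the pan of the precision balance, ready to be tared. With the fingertips, gently slide the draught shield's lid fully shut by the back of its finger catch; then, with the lid shut, press the tare key (the one long bar-shaped key on the front panel) lightly until it goes down, let it come up again and take the hand away. Do not press the three small keys, do not touch the pan or the dish, lean hard on nothing, and leave the jar, the beaker and the weight beside the balance where they stand.

Things in the scene. Friction and masses are not known exactly. Their poses are not given: they have to be found in the camera images.
- balance: Laboratory precision balance, fixed, white and grey, 300 (x) x 200 (y) mm, 149 high. Origin: centre of its underside; x front to rear, y to its left seen from the front, z up; the front (-x) faces the robot (yaw within 0.3 rad). Front 120 mm: panel sloping up rearwards at 15.8 degrees, 36 to 70 mm high: display above, row of four keys below. Behind: flat deck 70 mm high with the glass shield.
- shield (a point): Glass draught shield on the balance's deck: four upright glass walls, 165 mm (x) x 170 mm (y), from 70 to 130 mm high, grey side rails to 138 mm; this point is the centre of its open top, at x = 62.5, y = 0, z = 130 mm of the balance. Above it the sliding lid: clear flat plate 165 (x) x 160 (y) x 4 mm, top face 135 mm above the bench, with a grey wedge-shaped finger catch at its front end.
- pan: Round steel weighing pan, 112 mm across, 5 mm thick, fixed, inside the draught shield. Origin: centre of its underside, at x = 62.5, y = 0, z = 76 mm of the balance. Not to be touched.
- lid (a joint): Opening of the sliding lid in m: 0 = fully shut, grows as it slides to the balance's +x (rear); starts 40 to 70 mm open. Slides stiffly (1 to 2 N), stays where left, firm stop at 0 (not to be driven on against it), cannot be lifted off.
- lid_catch (a point): Middle of the top edge of the catch's upright rear face, which looks to the balance's +x; moves with the lid. Push this face to the balance's -x to shut the lid, fingertips behind it, just above the plate (flat and clear there). Catch: grey wedge 100 mm wide (y), 14 mm above the plate, ramp 30 mm long in front, too wide and sloped to pinch. Lid shut: at x = 12, y = 0, z = 149 mm of the balance.
- tare (a joint): Travel of the tare key in m: 0 = up, 0.0055 = fully down, moving square into the sloping panel. Spring: starts to move at 0.5 N, half down (counts as pressed) at about 3.5 N, fully down at about 6.5 N, then a firm stop; comes up by itself.
- tare_top (a point): Centre of the top face of the tare key: the only long bar, grey, 60 mm (y of the balance) x 18 mm, 8 mm above the sloping panel, at the right end of the key row seen from the front (x = -128, y = -45, z = 51 mm of the balance). The point's z axis is square to the panel (leaning 15.8 degrees to the front), its y axis along the bar.
- key_menu_top (a point): Centre of the top of a small square key, 14 x 14 mm, same grey and same height as the tare key, 63 mm to the left of the tare key's centre. Not to be pressed.
- key_print_top (a point): Centre of the top of the second small square key, 14 x 14 mm, 27 mm further left. Not to be pressed.
- key_power_top (a point): Centre of the top of the small round power key, 16 mm across, at the left end of the row. Not to be pressed.
- key_menu (a joint): Travel of that small square key in m, 0 = up, 0.0055 = down; the same spring as the tare key.
- key_print (a joint): Travel of the second small square key in m, 0 = up, 0.0055 = down.
- key_power (a joint): Travel of the round power key in m, 0 = up, 0.0055 = down.
- dish: Loose glass weighing dish, round cup 54 mm across, 32 mm high, standing near the middle of the pan inside the shield (base 81 mm above the bench). Origin: centre of its underside. Not to be touched.
- jar: Loose white plastic reagent jar with a cap, 58 mm across, 88 mm high, standing on the bench beside the balance. Origin: centre of its underside, z up.
- beaker: Loose empty glass beaker, 60 mm across, 75 mm high, on the bench beside the balance. Origin: centre of its underside, z up.
- weight: Loose steel 500 g calibration weight: cylinder 38 mm across with a knob on top, 56 mm high, on the bench beside the balance. Origin: centre of its underside, z up.
Not all that is in view belongs to the job. Of the things that look like the weight, the smaller one is meant.

How it is judged:
By the outcome, as a careful person would: the job done as asked, in the order asked, and still so for the second after the job is handed in, with the robot touching nothing.
It also fails if it takes over 42 s, if anything falls off the work surface, if the arm or the gripper's body presses on something with over 40 N, if the wrist force passes 120 N, or if a joint passes its speed limit or range.

ROBOT

A 6-joint arm with a two-finger parallel gripper is mounted at the origin on the work surface. World frame = base frame: x ahead of the robot, y to its left, z up, the work surface at z = 0. Lengths are in mm, angles in rad, forces in N, time in s.
With the tool pointing down it reaches from about 275 to 1000 mm from the base axis. Payload 8.4 kg.
Tool frame: the origin (TCP) lies between the finger pads; the fingertips stand r.finger_overhang ahead of it and the grasp point (between the pads) is the TCP (r.finger_overhang is the distance from the TCP to the fingertips, in mm); z points along the fingers, y is the line along which they close (so a half turn about z gives the same grasp; the last joint's range is limited). The gripper opens to 85 mm and grips with 20 to 120 N. Pads are 22 mm wide; open, the fingers measure 114 mm over their backs; the gripper's body (76 mm by 85 mm) begins 54 mm behind the grasp point. The pads swing forward as they close: fully open they stand 13 mm farther back than shut.
Start: joints at [-1.255, 0.353, 1.633, -0, 1.155, -0.002], TCP at [195.297, -593.706, 250.281] pointing down, gripper open.
Joint ranges: [-2.63, 2.63], [-0.92, 2.1], [0.06, 2.66], [-1.3, 4.44], [0, 2.69], [-3.02, 3.02]. Speed limits (rad/s): [2.22, 2.22, 2.79, 3.14, 3.14, 3.14].

INTERFACE

Orientations are given as [roll, pitch, yaw] about the fixed x, y, z axes, in that order (R = Rz(yaw) Ry(pitch) Rx(roll)).
In Python, from rig import r, cams, sign_off gives the robot as it stands.
- The arm moves only by the shell command python3 -m crank 'ROWS' [FORCE]. ROWS is JSON, a list of rows, each a list of 7 numbers: the shift along the tool's x, y, z in m, then the turn, a rotation vector about the tool's x, y, z in rad, then the closure, from 0 (fully open) to 1 (shut). In form: [[dx, dy, dz, ax, ay, az, gripper], ...]. A call has 1 to 5 rows; each row is the pose to reach, as a shift and turn from the pose commanded when the call began, along the tool's axes at that moment; what a row does not reach only later rows make up. A row lasts 1/10 s, in which the tool goes at most 50 mm and 8.59 degrees, less where a joint would pass 70% of its speed; a pose out of reach is approached as far as the arm can. A call with a gripper value outside its range is refused whole. The fingers move at their own pace and stop on an object; FORCE is the grip in N (left out, the last holds). Time passes only in rows, so rows that repeat a pose let the fingers close. It gives the time, the measured TCP pose, the force, the opening and the grip force at its end, in the units of the state.
- r.sense(): the state, without advancing time (a new reading comes with each control period).
- cams.grab_frame(name): name is "scene" or "side" or "wrist"; returns a dict with "image" (480x640x3 uint8, red, green, blue), "fx", "fy", "cx", "cy" (pixels), "position" and "orientation" of the camera in the world. Camera axes: x right, y down, z forward; pixel columns grow to the right and rows downward; lengths in mm; the calibration is good to about 2 mm. A picture is of the moment at which its call begins. There is no depth.
- sign_off(): hands the job in; it is judged then, once.
The state is a dict: "clock": time; "qpos": joint angles; "qvel": joint speeds; "joint_efforts": joint torques, N m; "eef_pos": TCP position; "tcp_rot": TCP orientation; "contact_force": force on the tool from outside, world axes, zero at the start; "wrist_torque": the same for the moment, N m; "opening": opening from 0.0 (shut) to 1.0 (fully open); "grasp_force": force on a finger pad.
Only numpy, scipy, OpenCV 4.12 (cv2) and the standard library are available. Lean on these libraries where they do the work, as an engineer would, in place of code of your own. Each camera call takes 0.05 s, during which the arm holds its last target. There are 200 camera calls.

## Working session

There is one attempt and no reset: what is moved stays moved. The work goes in short steps, Python scripts to look and compute and a shell command to move; the robot and the scene stay as the last step left them, time stands still between calls to the robot, and variables do not carry over. Pictures are saved under pics/ and viewed, at most 10 in all, crops included, and the job is handed in when it is done.

```bash
mkdir -p pics; python3 - <<'E'
from rig import r,cams
import cv2,json
print(r.sense(), r.finger_overhang)
for n in("scene","side"):
    f=cams.grab_frame(n); cv2.imwrite(f"pics/{n}0.png",f["image"][:,:,::-1]); print({k:v for k,v in f.items() if k!="image"})
E
```

```text
{'clock': 0.0, 'qpos': array([-1.25538747e+00,  3.53595849e-01,  1.63410143e+00,  4.07778730e-06,
        1.15521844e+00, -2.39685342e-03]), 'qvel': array([ 0.00043458,  0.00061396,  0.00015687,  0.00077384, -0.00048174,
       -0.00130888]), 'joint_efforts': array([ 5.63249869e-04, -6.05239749e+01, -3.42077994e+01,  6.96982670e-05,
        9.05989960e-03, -7.36667793e-07]), 'eef_pos': array([ 195.17003247, -593.28800974,  249.6083272 ]), 'tcp_rot': array([-3.14026960e+00, -6.89970358e-06,  3.17804054e-01]), 'contact_force': array([-0.31240924,  1.11981142,  0.81108845]), 'wrist_torque': array([ 0.00348674, -0.02177993,  0.02725411]), 'grasp_force': 0.0, 'opening': 0.9994483859505616} 19.0
{'fx': 569.173237578704, 'fy': 569.173237578704, 'cx': 321.68765658933836, 'cy': 252.3903685900163, 'position': array([1076.61613039, -266.42261202,  851.55717139]), 'orientation': array([-2.44012729,  0.01466175,  1.01303766])}
{'fx': 465.7032816230189, 'fy': 465.7032816230189, 'cx': 320.88011881006327, 'cy': 237.44258566159786, 'position': array([ 115.53967068, -532.91375454,  558.58915759]), 'orientation': array([-2.1037779 , -0.00748206, -0.64411416])}
```

View pics/scene0.png

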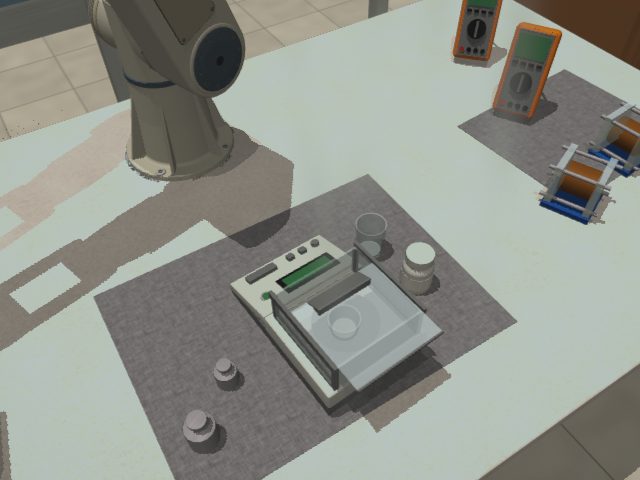

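View pics/side0.png

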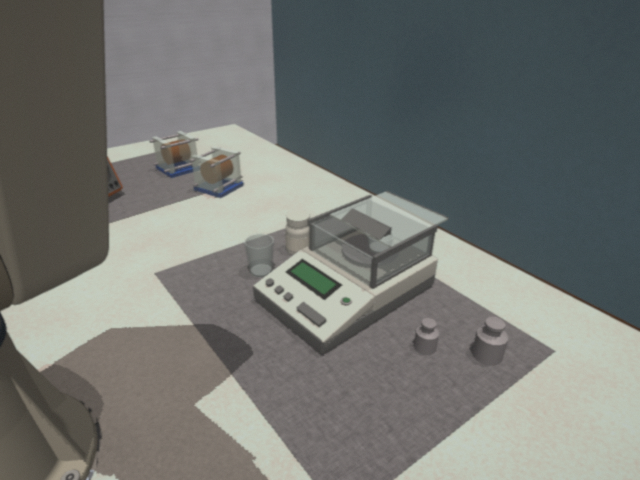

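The scene view shows the balance at about (335,310), with the tare bar at (261,272), the small keys at (290,257), (302,250), (314,243), and the catch around (340,292). The side view shows the tare bar at (311,314) and the small keys at (289,297), (279,290), (270,282). The catch is near (365,228). I'll zoom in on both.

```bash
python3 - <<'E'
import cv2,numpy as np
a=cv2.imread("pics/scene0.png")[225:415,220:460]; b=cv2.imread("pics/side0.png")[185:350,245:455]
a=cv2.resize(a,None,fx=3.3,fy=3.15,interpolation=cv2.INTER_CUBIC); b=cv2.resize(b,None,fx=3.6,fy=3.6,interpolation=cv2.INTER_CUBIC)
cv2.imwrite("pics/a.png",a);cv2.imwrite("pics/b.png",b);print(a.shape,b.shape)
E
```

```text
(598, 792, 3) (594, 756, 3)
```

View pics/a.png

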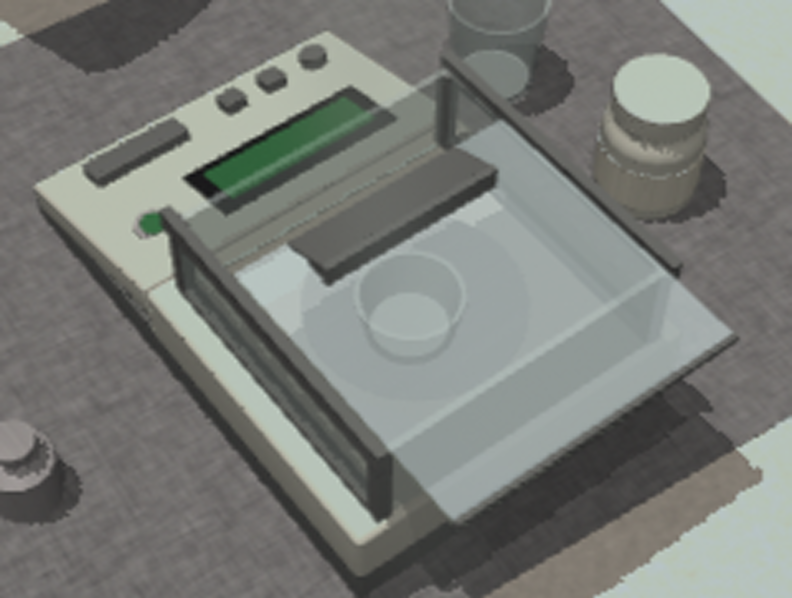

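View pics/b.png

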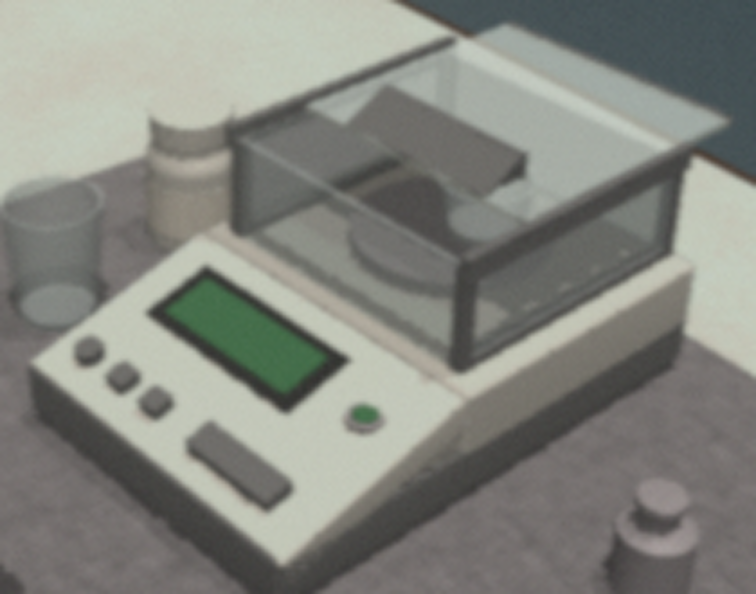

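Both crops are clear. In the scene crop, the catch's rear top edge runs (325,266)–(496,172), the tare centre is (136,150) and the deck's rear-right corner is (358,548). In the side crop, the catch's top edge runs (385,88)–(525,157) and the tare centre is (240,462). Next I fit the pose.

```bash
cat > h.py <<'E'
import numpy as np
from scipy.spatial.transform import Rotation as R
def proj(f,P):
    p=R.from_euler('xyz',f['orientation']).inv().apply(np.atleast_2d(P)-f['position'])
    return p[:,:2]/p[:,2:]*[f['fx'],f['fy']]+[f['cx'],f['cy']]
def b2w(q,P): return R.from_euler('z',q[2]).apply(np.atleast_2d(P))+[q[0],q[1],0]
E
python3 - <<'E'
from h import *
from rig import cams
from scipy.optimize import least_squares
M=np.array([[-128,-45,51],[-128,18,51],[-128,45,51],[-150,-100,36],[-150,100,36],[150,-100,70.]])
a=np.array([[136,150],[232,98],[271,78],[38,190],[330,32],[358,548],[325,266],[496,172]])/[3.3,3.15]+[220,225]
b=np.array([[240,462],[155,400],[123,376],[282,562],[33,362],[692,265],[525,157],[385,88]])/3.6+[245,185]
fs=[cams.grab_frame(n) for n in("scene","side")]
def res(q):
    P=b2w(q,np.vstack([M,[[12+q[3],-50,149],[12+q[3],50,149]]]))
    return np.vstack([proj(fs[0],P)-a,proj(fs[1],P)-b])
s=least_squares(lambda q:res(q).ravel(),[500,-200,0,50],x_scale=[100,100,.1,10],loss='soft_l1')
print(s.x); print(res(s.x).round(1).tolist())
q=s.x; print(b2w(q,[[12+q[3],0,149],[-128,-45,51],[12,0,149]]))
E
```

```text
[5.99966439e+02 2.04684118e+01 7.52212694e-02 4.39294505e+01]
[[-0.3, -1.1], [-0.4, -0.8], [-0.2, -1.2], [-2.3, -1.9], [-0.9, -1.5], [0.4, 0.5], [-0.7, 0.4], [-0.5, -1.7], [0.1, -2.3], [0.8, -2.4], [0.6, -2.6], [0.2, -0.3], [-1.1, -1.0], [2.6, -1.7], [0.5, -1.5], [0.4, -1.5]]
[[655.73773313  24.67152979 149.        ]
 [475.71016159 -34.02358295  51.        ]
 [611.93250568  21.37021608 149.        ]]
```

```bash
cat >> h.py <<'E'
Q=[600,20.5,0.0752]
def go(xb,yb,z,yaw=None,tilt=0):
    "shift (m) and turn in tool axes to TCP at balance (xb,yb), height z; tilt = about balance y"
    from rig import r
    s=r.sense(); T=R.from_euler('xyz',s['tcp_rot'])
    t=b2w(Q,[[xb,yb,z]])[0]
    G=R.from_euler('z',Q[2])*R.from_euler('y',tilt)*R.from_euler('x',np.pi)
    print('shift',(T.inv().apply(t-s['eef_pos'])/1000).round(4),'turn',(T.inv()*G).as_rotvec().round(4),
      'clock',s['clock'].round(2) if hasattr(s['clock'],'round') else s['clock'],'F',s['contact_force'].round(2),'open',round(s['opening'],2))
    b=R.from_euler('z',-Q[2]).apply(s['eef_pos']-[Q[0],Q[1],0]); print('balance tcp',b.round(1),'rot',s['tcp_rot'].round(3))
E
python3 -c "
from h import *
go(95,0,230)"
```

```text
shift [ 0.6686 -0.4339  0.0202] turn [-9.000e-04  1.000e-04  2.426e-01] clock 0.2 F [ 0.46 -0.35  0.03] open 1.0
balance tcp [-449.8 -581.8  249.8] rot [-3.141  0.     0.318]
```

```bash
python3 -m crank '[[0.2,-0.13,0,0,0,0.243,1],[0.2,-0.13,0,0,0,0.243,1],[0.2,-0.13,0,0,0,0.243,1],[0.2,-0.13,0,0,0,0.243,1],[0.2,-0.13,0,0,0,0.243,1]]' 20; python3 -c "
from h import *
go(95,0,230)"
```

```text
clock: 0.7
eef_pos: [345.8, -405.5, 250.3]
tcp_rot: [-3.141, -0.0, 0.075]
contact_force: [0.6, -1.1, -0.5]
opening: 0.141
grasp_force: 0.0
shift [ 0.3805 -0.4056  0.0205] turn [-0.0004 -0.0002 -0.    ] clock 0.7 F [ 0.61 -1.06 -0.45] open 0.14
balance tcp [-285.5 -405.6  250.3] rot [-3.141 -0.     0.075]
```

```bash
python3 -m crank '[[0.19,-0.203,0.0,0,0,0,1],[0.19,-0.203,0.0,0,0,0,1],[0.19,-0.203,0,0,0,0,1],[0.19,-0.203,0,0,0,0,1],[0.19,-0.203,0,0,0,0,1]]'; python3 -m crank '[[0.19,-0.203,0.0,0,0,0,1],[0.19,-0.203,0.0,0,0,0,1],[0.19,-0.203,0,0,0,0,1],[0.19,-0.203,0,0,0,0,1],[0.19,-0.203,0,0,0,0,1]]';  python3 - <<'E'
from h import *
from rig import cams
import cv2
go(95,0,200)
fs={n:cams.grab_frame(n) for n in("scene","side","wrist")}
im=[]
for n,f in fs.items(): cv2.imwrite(f"pics/{n}1.png",f["image"][:,:,::-1])
cv2.imwrite("pics/c1.png",np.hstack([cv2.resize(fs["side"]["image"][100:400,200:500,::-1],(400,400)),cv2.resize(fs["wrist"]["image"][:,:,::-1],(400,300)).copy() if 0 else cv2.copyMakeBorder(cv2.resize(fs["wrist"]["image"][:,:,::-1],(400,300)),0,100,0,0,0)]))
E
```

```text
clock: 1.2
eef_pos: [502.3, -211.1, 250.4]
tcp_rot: [3.141, -0.0, 0.075]
contact_force: [1.2, -0.5, -0.7]
opening: -0.003
grasp_force: 0.0
clock: 1.7
eef_pos: [659.0, -16.3, 250.2]
tcp_rot: [3.141, 0.0, 0.075]
contact_force: [1.1, -0.3, 0.8]
opening: 0.002
grasp_force: 0.0
shift [ 0.0389 -0.0411  0.0501] turn [ 0.0001  0.0001 -0.0002] clock 1.7 F [ 1.07 -0.3   0.84] open 0.0
balance tcp [ 56.1 -41.1 250.2] rot [3.141 0.    0.075]
```

View pics/c1.png

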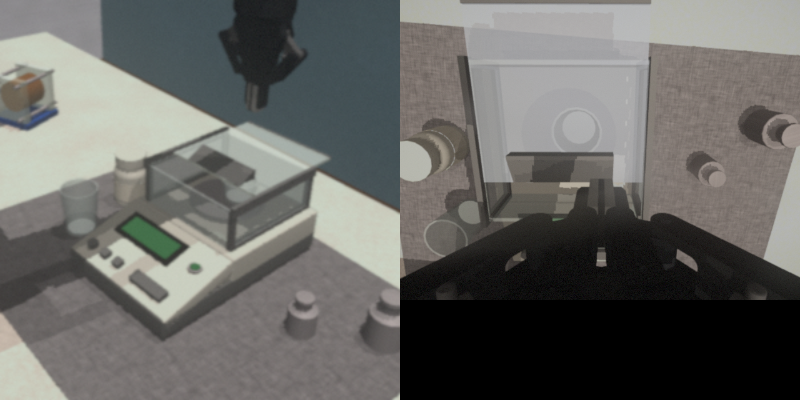

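The side view shows the closed fingers hovering over the lid. In the wrist view the catch's rear edge runs about (176,243)–(341,243) in full pixels. I compare that with the model.

```bash
python3 - <<'E'
from h import *
from rig import cams
import cv2
f=cams.grab_frame("wrist"); g=f["image"].astype(int).mean(2)
print(f['position'],f['orientation'])
for o in(40,44,48,55): print(o,proj(f,b2w(Q,[[12+o,50,149],[12+o,-50,149],[12+o,0,135],[12+o-30,0,135]])).round(0).tolist())
print(g[225:310:2,230:240].mean(1).round(0).tolist())
print(g[262:266,150:370:4].mean(0).round(0).tolist())
print(proj(f,b2w(Q,[[-20,85,138],[-20,-85,138],[145,85,138],[145,-85,138]])).round(0).tolist())
E
```

```text
[727.76601699 -10.58523577 372.36158429] [ 2.86928463e+00 -1.01161658e-03 -1.49200746e+00]
40 [[164.0, 254.0], [337.0, 255.0], [254.0, 248.0], [256.0, 293.0]]
44 [[163.0, 248.0], [337.0, 248.0], [254.0, 241.0], [256.0, 287.0]]
48 [[162.0, 241.0], [337.0, 242.0], [254.0, 235.0], [256.0, 281.0]]
55 [[161.0, 229.0], [338.0, 230.0], [253.0, 224.0], [255.0, 271.0]]
[163.0, 163.0, 163.0, 163.0, 163.0, 163.0, 164.0, 139.0, 71.0, 69.0, 68.0, 82.0, 82.0, 81.0, 78.0, 76.0, 76.0, 75.0, 75.0, 74.0, 73.0, 70.0, 65.0, 65.0, 65.0, 63.0, 62.0, 63.0, 62.0, 61.0, 61.0, 65.0, 108.0, 106.0, 106.0, 107.0, 105.0, 107.0, 106.0, 105.0, 106.0, 99.0, 92.0]
[151.0, 152.0, 149.0, 152.0, 166.0, 112.0, 107.0, 107.0, 107.0, 107.0, 107.0, 108.0, 107.0, 108.0, 108.0, 87.0, 73.0, 74.0, 74.0, 74.0, 75.0, 76.0, 72.0, 72.0, 67.0, 65.0, 67.0, 67.0, 69.0, 70.0, 67.0, 68.0, 92.0, 99.0, 98.0, 100.0, 99.0, 101.0, 100.0, 101.0, 101.0, 107.0, 111.0, 110.0, 112.0, 112.0, 113.0, 172.0, 180.0, 181.0, 181.0, 182.0, 172.0, 168.0, 168.0]
[[127.0, 354.0], [389.0, 355.0], [89.0, 84.0], [403.0, 85.0]]
```

```bash
python3 -m crank '[[0.034,-0.041,0.05,0,0,0,1],[0.034,-0.041,0.05,0,0,0,1],[0.034,-0.041,0.065,0,0,0,1],[0.034,-0.041,0.075,0,0,0,1],[0.034,-0.041,0.08,0,0,0,1]]'; python3 -m crank '[[0,0,0.005,0,0,0,1],[0,0,0.007,0,0,0,1],[0,0,0.007,0,0,0,1]]';  python3 - <<'E'
from h import *
from rig import cams
import cv2
go(90,0,160)
fs={n:cams.grab_frame(n) for n in("scene","side")}
print(proj(fs["side"],b2w(Q,[[90,0,144]])),proj(fs["scene"],b2w(Q,[[90,0,144]])))
cv2.imwrite("pics/c2.png",np.hstack([cv2.resize(fs["side"]["image"][170:290,300:420,::-1],(400,400),interpolation=2),cv2.resize(fs["scene"]["image"][220:370,270:420,::-1],(400,400),interpolation=2)]))
E
```

```text
clock: 2.4
eef_pos: [687.8, 24.0, 169.3]
tcp_rot: [3.141, 0.002, 0.074]
contact_force: [0.2, 0.1, -0.0]
opening: 0.003
grasp_force: 0.0
clock: 2.7
eef_pos: [689.0, 24.9, 163.7]
tcp_rot: [3.142, -0.0, 0.074]
contact_force: [-0.1, -0.2, -0.0]
opening: -0.001
grasp_force: 0.0
shift [ 0.001  -0.0023  0.0037] turn [ 0.0001 -0.0004 -0.0008] clock 2.7 F [-0.09 -0.2  -0.03] open -0.0
balance tcp [ 89.   -2.3 163.7] rot [ 3.142 -0.     0.074]
[[383.22488029 214.03569992]] [[358.27838208 310.27854162]]
```

View pics/c2.png

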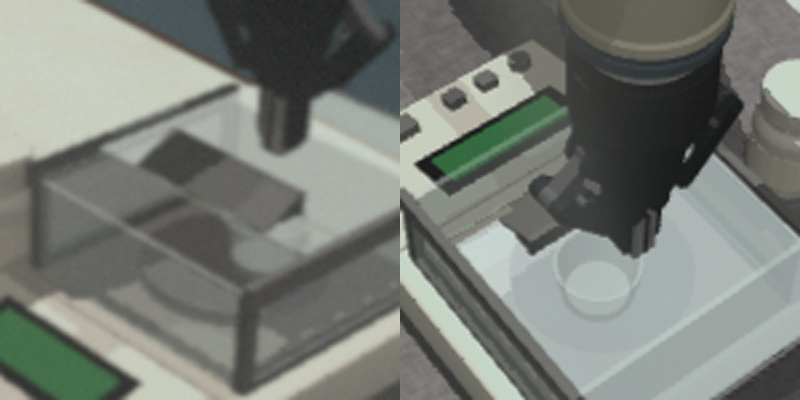

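The tip appears at about (384,215) in the side image, matching the model's (383,214), about 9 mm above the plate and clear behind the catch. I lower it 3 mm and push slowly.

```bash
python3 -m crank '[[0,-0.002,0.003,0,0,0,1],[-0.005,-0.002,0.003,0,0,0,1],[-0.01,-0.002,0.003,0,0,0,1],[-0.013,-0.002,0.003,0,0,0,1],[-0.016,-0.002,0.003,0,0,0,1]]'; python3 -m crank '[[-0.002,0,0,0,0,0,1],[-0.004,0,0,0,0,0,1],[-0.006,0,0,0,0,0,1],[-0.008,0,0,0,0,0,1],[-0.01,0,0,0,0,0,1]]';python3 -m crank '[[-0.003,0,0,0,0,0,1],[-0.006,0,0,0,0,0,1],[-0.009,0,0,0,0,0,1],[-0.012,0,0,0,0,0,1],[-0.015,0,0,0,0,0,1]]'; python3 -c "
from h import *
go(23,0,160)"
```

```text
clock: 3.3
eef_pos: [672.4, 26.1, 160.4]
tcp_rot: [3.142, -0.0, 0.075]
contact_force: [-0.1, -0.0, -0.0]
opening: 0.003
grasp_force: 0.0
clock: 3.8
eef_pos: [663.0, 25.3, 160.4]
tcp_rot: [3.142, -0.001, 0.075]
contact_force: [1.8, 0.4, 0.3]
opening: 0.004
grasp_force: 0.6
clock: 4.3
eef_pos: [647.7, 24.2, 160.4]
tcp_rot: [3.142, -0.0, 0.075]
contact_force: [1.4, -0.1, 0.0]
opening: 0.001
grasp_force: 0.7
shift [-0.0249  0.0001  0.0004] turn [ 0.0001 -0.0002 -0.0004] clock 4.3 F [ 1.43 -0.07  0.01] open 0.0
balance tcp [4.790e+01 1.000e-01 1.604e+02] rot [ 3.142 -0.     0.075]
```

```bash
python3 -m crank '[[-0.004,0,0,0,0,0,1],[-0.008,0,0,0,0,0,1],[-0.012,0,0,0,0,0,1],[-0.015,0,0,0,0,0,1],[-0.018,0,0,0,0,0,1]]'; python3 -m crank '[[-0.001,0,0,0,0,0,1],[-0.001,0,0,0,0,0,1]]'; python3 - <<'E'
from h import *
from rig import cams
go(23,0,160)
import cv2
f=cams.grab_frame("wrist"); g=f["image"].astype(int).mean(2)
for o in(0,4,8): print(o,proj(f,b2w(Q,[[12+o,50,149],[12+o,50,135],[12+o-30,45,135]])).round(0).tolist())
f=cams.grab_frame("side")
cv2.imwrite("pics/c3.png",cv2.resize(f["image"][180:300,270:430,::-1],(800,600),interpolation=2))
for o in(0,4,8): print(o,proj(f,b2w(Q,[[12+o,50,149],[12+o,-50,149],[-18+o,50,135],[-18+o,-50,135]])).round(1).tolist())
E
```

```text
clock: 4.8
eef_pos: [629.7, 22.8, 160.3]
tcp_rot: [3.142, -0.0, 0.075]
contact_force: [0.1, -0.3, 0.1]
opening: -0.001
grasp_force: 0.7
clock: 5.0
eef_pos: [628.6, 22.8, 160.2]
tcp_rot: [-3.141, 0.001, 0.075]
contact_force: [0.3, -1.2, 0.5]
opening: -0.0
grasp_force: 0.0
shift [-0.0057  0.0002  0.0002] turn [-0.0001  0.0007 -0.0004] clock 5.0 F [ 0.29 -1.25  0.46] open -0.0
balance tcp [ 28.7   0.2 160.2] rot [-3.141e+00  1.000e-03  7.500e-02]
0 [[187.0, 361.0], [198.0, 341.0], [215.0, 404.0]]
4 [[186.0, 351.0], [197.0, 332.0], [214.0, 396.0]]
8 [[185.0, 341.0], [196.0, 323.0], [214.0, 388.0]]
0 [[335.8, 214.8], [374.6, 235.1], [323.8, 226.3], [362.1, 247.7]]
4 [[337.3, 214.1], [376.2, 234.3], [325.4, 225.6], [363.8, 246.9]]
8 [[338.9, 213.5], [377.7, 233.6], [327.0, 224.9], [365.4, 246.2]]
```

View pics/c3.png

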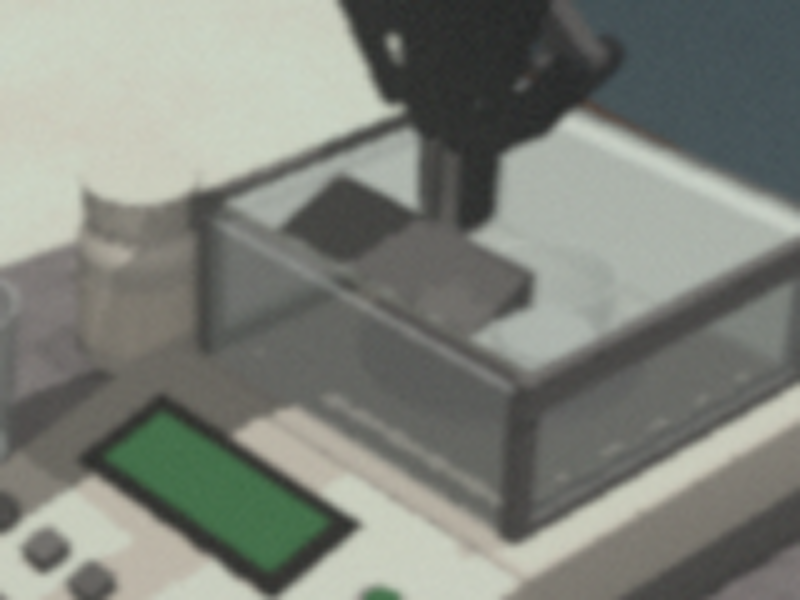

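The catch's rear top edge, at (338,215.6)–(376,234), is still about 5 mm open. I continue in 1 mm steps and watch the force.

```bash
for i in 1 2 3; do python3 -m crank '[[-0.001,0,0,0,0,0,1],[-0.001,0,0,0,0,0,1]]' | egrep 'eef|contact'; done
```

```text
eef_pos: [627.9, 22.8, 160.2]
contact_force: [1.2, -0.3, -0.5]
eef_pos: [626.9, 22.7, 160.3]
contact_force: [0.3, 0.1, -1.3]
eef_pos: [625.9, 22.6, 160.3]
contact_force: [0.8, 0.1, 0.1]
```

```bash
python3 -m crank '[[-0.001,0,0,0,0,0,1],[-0.001,0,0,0,0,0,1]]' | egrep 'eef|contact';python3 -m crank '[[-0.001,0,0,0,0,0,1],[-0.001,0,0,0,0,0,1]]' | egrep 'eef|contact'
```

```text
eef_pos: [624.9, 22.5, 160.3]
contact_force: [0.6, 0.4, -0.1]
eef_pos: [623.8, 22.4, 160.3]
contact_force: [1.1, -0.0, -0.5]
```

```bash
python3 -m crank '[[-0.0007,0,0,0,0,0,1],[-0.0007,0,0,0,0,0,1]]' | egrep 'eef|contact'
```

```text
eef_pos: [623.2, 22.4, 160.3]
contact_force: [-0.1, 0.6, -1.2]
```

```bash
python3 -m crank '[[-0.0007,0,0,0,0,0,1],[-0.0007,0,0,0,0,0,1]]' | egrep 'eef|contact'
```

```text
eef_pos: [622.5, 22.3, 160.3]
contact_force: [0.1, 0.7, -0.6]
```

```bash
python3 - <<'E'
from h import *
from rig import cams,r
F=[]
for i in range(4):
    f=cams.grab_frame("wrist"); F.append(r.sense()['contact_force'])
print(np.mean(F,0),np.std(F,0)); go(23,0,160)
g=f["image"].astype(int).mean(2)
print(g[320:380,225:235].mean(1).round(0).tolist())
for o in(0,2,4): print(o,proj(f,b2w(Q,[[12+o,30,149],[12+o,30,135]])).round(1).tolist())
E
```

```text
[ 0.79515144  0.62983464 -0.00983661] [0.40181705 0.65544752 0.44371471]
shift [0.0004 0.0001 0.0003] turn [-0.      0.0001 -0.0004] clock 6.7 F [ 0.31  1.76 -0.46] open 0.0
balance tcp [2.260e+01 1.000e-01 1.603e+02] rot [-3.142  0.     0.075]
[140.0, 135.0, 129.0, 129.0, 128.0, 126.0, 112.0, 85.0, 69.0, 70.0, 70.0, 70.0, 71.0, 71.0, 70.0, 70.0, 68.0, 69.0, 68.0, 67.0, 65.0, 62.0, 61.0, 61.0, 59.0, 59.0, 57.0, 56.0, 57.0, 56.0, 55.0, 53.0, 54.0, 53.0, 52.0, 50.0, 50.0, 50.0, 47.0, 47.0, 48.0, 46.0, 46.0, 47.0, 45.0, 45.0, 43.0, 44.0, 43.0, 42.0, 41.0, 39.0, 41.0, 40.0, 39.0, 37.0, 37.0, 36.0, 35.0, 34.0]
0 [[239.2, 346.0], [245.9, 327.7]]
2 [[238.9, 341.2], [245.7, 323.2]]
4 [[238.6, 336.3], [245.4, 318.7]]
```

The wrist view puts the rear face's foot at row 327, so about 0–1 mm is left. I go on with half-millimetre steps.

```bash
python3 -m crank '[[-0.0005,0,0,0,0,0,1],[-0.0005,0,0,0,0,0,1]]' | egrep 'eef|contact'
```

```text
eef_pos: [622.1, 22.2, 160.3]
contact_force: [0.8, 0.3, 0.4]
```

```bash
python3 -m crank '[[-0.0005,0,0,0,0,0,1],[-0.0005,0,0,0,0,0,1]]' | egrep 'eef|contact'
```

```text
eef_pos: [621.6, 22.2, 160.3]
contact_force: [0.9, 0.9, -1.1]
```

```bash
python3 -m crank '[[-0.0005,0,0,0,0,0,1],[-0.0005,0,0,0,0,0,1]]' | egrep 'eef|contact'
```

```text
eef_pos: [621.0, 22.2, 160.3]
contact_force: [0.3, 1.0, -0.5]
```

```bash
python3 -m crank '[[-0.0005,0,0,0,0,0,1],[-0.0005,0,0,0,0,0,1]]' | egrep 'eef|contact'
```

```text
eef_pos: [620.5, 22.1, 160.3]
contact_force: [0.8, 0.4, 0.3]
```

```bash
python3 -m crank '[[-0.0005,0,0,0,0,0,1],[-0.0005,0,0,0,0,0,1]]' | egrep 'eef|contact'
```

```text
eef_pos: [620.0, 22.1, 160.3]
contact_force: [0.8, -0.2, 0.3]
```

```bash
python3 - <<'E'
from h import *
from rig import cams,r
F=[]
for i in range(4):
    f=cams.grab_frame("wrist"); F.append(r.sense()['contact_force'])
print(np.mean(F,0)); go(23,0,160)
g=f["image"].astype(int).mean(2)
print(g[320:334,225:235].mean(1).round(0).tolist())
for o in(-2,0,2): print(o,proj(f,b2w(Q,[[12+o,30,149],[12+o,30,135]])).round(1).tolist())
E
```

```text
[0.7976072  0.44910947 0.3863165 ]
shift [0.0029 0.0001 0.0003] turn [-0.      0.0001 -0.0004] clock 7.9 F [0.89 0.13 0.85] open -0.0
balance tcp [2.010e+01 1.000e-01 1.603e+02] rot [-3.142  0.     0.075]
[130.0, 128.0, 128.0, 128.0, 128.0, 126.0, 112.0, 84.0, 70.0, 69.0, 69.0, 71.0, 71.0, 70.0]
-2 [[239.1, 344.8], [245.8, 326.6]]
0 [[238.8, 340.0], [245.6, 322.1]]
2 [[238.5, 335.1], [245.3, 317.5]]
```

The lid is still moving freely, because the catch stays fixed in the wrist view. I continue.

```bash
python3 -m crank '[[-0.0005,0,0,0,0,0,1],[-0.0005,0,0,0,0,0,1]]' | egrep 'eef|contact'
```

```text
eef_pos: [619.7, 22.1, 160.3]
contact_force: [2.5, 0.6, -0.9]
```

```bash
python3 -m crank '[[-0.0005,0,0,0,0,0,1],[-0.0005,0,0,0,0,0,1]]' | egrep 'eef|contact'
```

```text
eef_pos: [619.6, 22.1, 160.3]
contact_force: [4.1, -0.0, -1.8]
```

```bash
python3 -m crank '[[-0.0005,0,0,0,0,0,1],[-0.0005,0,0,0,0,0,1]]' | egrep 'eef|contact'
```

```text
eef_pos: [619.6, 22.1, 160.4]
contact_force: [6.7, 0.3, -3.6]
```

The force rise to 6.7 N at a fixed position shows the stop is reached and the lid is shut. I back off the catch, then rise.

```bash
sed -i 's/^Q=.*/Q=[598,20.3,0.0752]/' h.py; python3 -m crank '[[0.003,0,0,0,0,0,1],[0.01,0,0,0,0,0,1],[0.01,0,-0.03,0,0,0,1],[0.01,0,-0.07,0,0,0,1],[0.01,0,-0.09,0,0,0,1]]'; python3 - <<'E'
from h import *
from rig import cams
go(-165,-45,182,tilt=-.2758)
import cv2
f=cams.grab_frame("scene")
cv2.imwrite("pics/c4.png",cv2.resize(f["image"][215:395,220:460,::-1],(800,600),interpolation=2))
g=cams.grab_frame("side"); cv2.imwrite("pics/s4.png",g["image"][:,:,::-1])
E
```

```text
clock: 9.0
eef_pos: [629.6, 22.7, 253.3]
tcp_rot: [3.141, -0.002, 0.075]
contact_force: [0.4, 0.4, 0.0]
opening: 0.002
grasp_force: 0.0
shift [-0.1969  0.0451  0.0709] turn [ 2.000e-04  2.736e-01 -4.000e-04] clock 9.0 F [0.42 0.39 0.03] open 0.0
balance tcp [ 31.7   0.  253.3] rot [ 3.141e+00 -2.000e-03  7.500e-02]
```

View pics/c4.png

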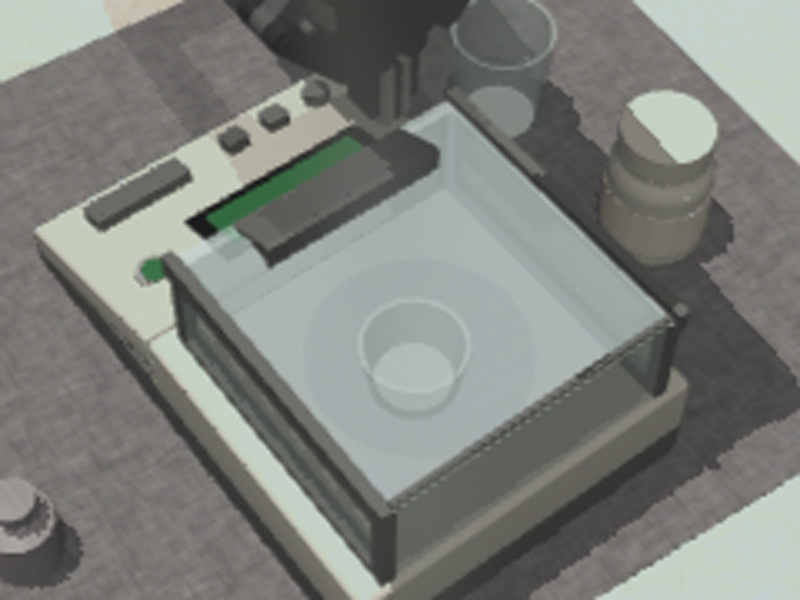

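The lid's rear edge now runs from (390,500) to (670,320), flush with the rear of the shield, so it is shut. Next I go to the tare key, tilting on the way.

```bash
python3 -m crank '[[-0.05,0.012,0,0,0.05,0,1],[-0.09,0.025,0,0,0.1,0,1],[-0.14,0.035,0.02,0,0.17,0,1],[-0.197,0.045,0.04,0,0.23,0,1],[-0.197,0.045,0.071,0,0.276,0,1]]';python3 -m crank '[[0,0,0,0,0,0,1],[0,0,0,0,0,0,1]]'; python3 - <<'E'
from h import *
n=np.array([-.2723,0,.9622]); p=np.array([-128,-45,51])+n*(19+20)
go(*p,tilt=-.2758)
E
```

```text
clock: 9.6
eef_pos: [431.6, -37.3, 179.2]
tcp_rot: [3.141, -0.279, 0.074]
contact_force: [1.9, 0.5, -0.8]
opening: -0.002
grasp_force: 0.0
clock: 9.8
eef_pos: [435.1, -36.9, 178.9]
tcp_rot: [-3.141, -0.274, 0.074]
contact_force: [0.8, -0.8, 0.6]
opening: 0.001
grasp_force: 0.0
shift [0.0027 0.0002 0.0946] turn [-0.0002  0.0022 -0.0012] clock 9.8 F [ 0.77 -0.79  0.55] open 0.0
balance tcp [-166.8  -44.8  178.9] rot [-3.141 -0.274  0.074]
```

```bash
python3 -m crank '[[0.001,0,0.03,0,0,0,1],[0.002,0,0.06,0,0,0,1],[0.003,0,0.08,0,0,0,1],[0.003,0,0.092,0,0,0,1],[0.003,0,0.094,0,0,0,1]]'; python3 -m crank '[[0,0,0,0,0,0,1]]' >/dev/null; python3 - <<'E'
from h import *
from rig import cams,r
import cv2
n=np.array([-.2723,0,.9622]); p=np.array([-128,-45,51])+n*19
go(*p,tilt=-.2758)
s=r.sense(); tip=s['eef_pos']+R.from_euler('xyz',s['tcp_rot']).apply([0,0,19])
fs={k:cams.grab_frame(k) for k in("side","scene")}
for f in fs.values(): print(proj(f,[tip,b2w(Q,[[-128,-45,51]])[0]]).round(0).tolist())
cv2.imwrite("pics/c5.png",np.hstack([cv2.resize(fs["side"]["image"][240:360,250:370,::-1],(400,400),interpolation=2),cv2.resize(fs["scene"]["image"][200:320,220:340,::-1],(400,400),interpolation=2)]))
E
```

```text
clock: 10.3
eef_pos: [466.1, -34.4, 89.0]
tcp_rot: [-3.141, -0.275, 0.076]
contact_force: [0.1, -0.4, -0.2]
opening: 0.001
grasp_force: 0.0
shift [-0.0027  0.0003  0.0207] turn [-0.0002 -0.0002  0.0002] clock 10.4 F [ 0.65 -0.06 -0.53] open -0.0
balance tcp [-136.2  -44.7   89.9] rot [-3.141 -0.276  0.075]
[[309.0, 303.0], [311.0, 312.0]]
[[258.0, 262.0], [260.0, 271.0]]
```

View pics/c5.png

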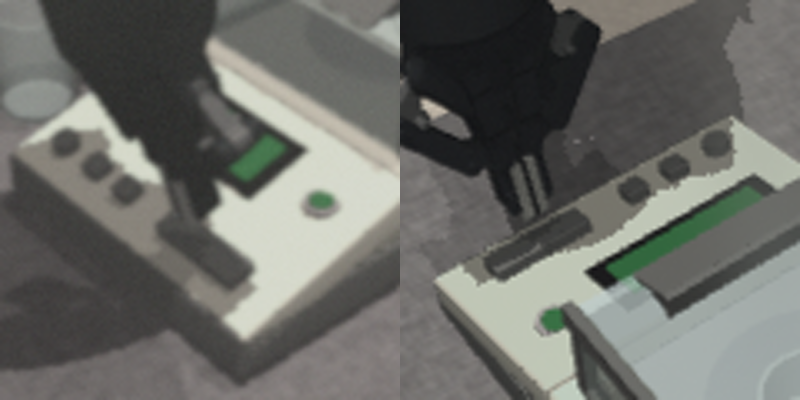

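The fingertips sit about 20 mm above the middle of the tare bar: tip near (308,304) and bar centre near (312,313) in the side view. They are clear of the small keys. I correct by -3 mm and press slowly.

```bash
python3 -m crank '[[-0.003,0,0.005,0,0,0,1],[-0.003,0,0.01,0,0,0,1],[-0.003,0,0.014,0,0,0,1],[-0.003,0,0.017,0,0,0,1],[-0.003,0,0.017,0,0,0,1]]' | egrep 'eef|cont'; for i in 1 2 3; do python3 -m crank '[[0,0,0.001,0,0,0,1],[0,0,0.001,0,0,0,1]]' | egrep 'eef|cont'; done
```

```text
eef_pos: [465.5, -34.6, 72.0]
contact_force: [-1.0, -0.0, -0.1]
eef_pos: [465.9, -34.6, 71.5]
contact_force: [0.9, -0.1, 0.7]
eef_pos: [466.2, -34.5, 70.6]
contact_force: [0.6, 0.1, 1.0]
eef_pos: [466.5, -34.5, 69.6]
contact_force: [0.4, -0.5, 0.5]
```

```bash
for i in 1 2 3; do python3 -m crank '[[0,0,0.001,0,0,0,1],[0,0,0.001,0,0,0,1]]' | egrep 'eef|cont'; done
```

```text
eef_pos: [466.8, -34.5, 68.6]
contact_force: [0.1, -0.3, 1.1]
eef_pos: [467.0, -34.5, 67.6]
contact_force: [0.4, 0.1, 1.5]
eef_pos: [467.3, -34.5, 66.7]
contact_force: [-1.4, -0.3, 2.7]
```

```bash
for i in 1 2; do python3 -m crank '[[0,0,0.001,0,0,0,1],[0,0,0.001,0,0,0,1]]' | egrep 'eef|cont'; done
```

```text
eef_pos: [467.6, -34.4, 65.7]
contact_force: [-0.6, -0.2, 3.9]
eef_pos: [467.9, -34.4, 64.8]
contact_force: [-1.6, 0.0, 4.2]
```

```bash
python3 -m crank '[[0,0,0.0007,0,0,0,1],[0,0,0.0007,0,0,0,1]]' | egrep 'eef|cont'
```

```text
eef_pos: [468.1, -34.4, 64.1]
contact_force: [-2.1, 0.1, 5.6]
```

At about 6 N the key is some 5 mm down, well past half. I release, retreat along the key's axis, and check.

```bash
python3 -m crank '[[0,0,-0.003,0,0,0,1],[0,0,-0.01,0,0,0,1],[0,0,-0.04,0,0,0,1],[0,0,-0.08,0,0,0,1],[0,0,-0.12,0,0,0,1]]' | egrep 'clock|eef|cont'; python3 -m crank '[[0,0,-0.03,0,0,0,1],[0,0,-0.05,0,0,0,1],[0,0,-0.05,0,0,0,1],[0,0,-0.05,0,0,0,1]]' | egrep 'clock|eef|cont'; python3 - <<'E'
from rig import cams,r
import cv2
cv2.imwrite("pics/c6.png",cams.grab_frame("scene")["image"][:,:,::-1]); print(r.sense()['contact_force'])
E
```

```text
clock: 13.3
eef_pos: [434.0, -36.9, 180.5]
contact_force: [1.3, 0.2, 0.1]
clock: 13.7
eef_pos: [421.6, -37.9, 227.8]
contact_force: [0.8, 0.4, 1.1]
[-0.27744073 -0.6240243   0.05599716]
```

View pics/c6.png

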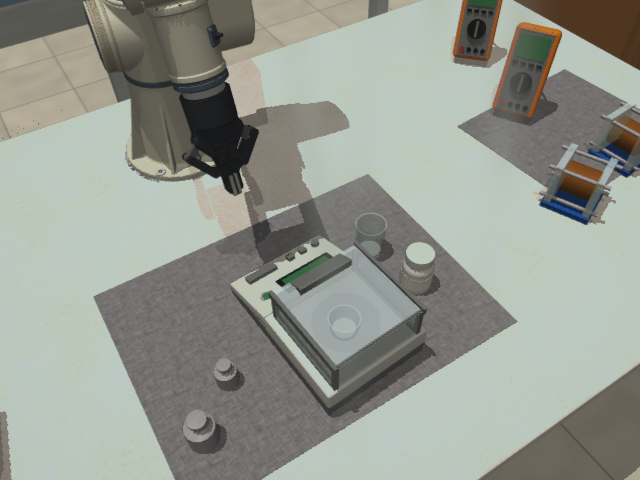

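The picture shows the lid shut, the tare bar up at (261,272), the jar, beaker and weight unmoved, and the hand clear at (235,185).

```bash
python3 -c "
from rig import sign_off
print(sign_off())"
```

```text
the job is handed in; nothing more can be done
None
```

I slid the lid shut to its stop, peaking at about 8 N there. I then pressed the tare key at about 6 N (roughly 5 mm down) and let it come up, and handed the job in at about 14 s with the hand clear and everything else where it stood.

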